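Index a rice-cooker lid and close the seal arm

ROBOT

A 7-joint arm with a two-finger parallel gripper is mounted at the origin on the work surface. World frame = base frame: x ahead of the robot, y to its left, z up, the work surface at z = 0. Lengths are in m, angles in rad, forces in N, time in s.
With the tool pointing down it reaches from about 0.4 to 0.875 m from the base axis. Payload 6.5 kg.
Tool frame: the origin (TCP) lies between the finger pads; the fingertips stand 8 mm ahead of it and the grasp point (between the pads) lies 11 mm behind it; z points along the fingers, x is the direction in which the jaws open and shut, and the axes are right-handed (so a half turn about z gives the same grasp; the last joint's range is limited). The gripper opens to 88 mm and grips with 3 to 60 N. Pads are 18 mm wide; open, the fingers measure 123 mm over their backs; the gripper's body (75 mm by 187 mm) begins 45 mm behind the grasp point.
Start: joints at [1.136, 0.536, -0.004, 1.538, 0.003, 1.067, -0.071], TCP at [0.234, -0.606, 0.247] pointing down, gripper open.
Joint ranges: [-2.7, 2.7], [-0.37, 2.16], [-1.27, 1.26], [0.24, 2.4], [-1.31, 4.45], [0.19, 1.91], [-2.76, 2.76]. Speed limits (rad/s): [2.39, 2.39, 3.14, 3.14, 3.14, 3.14, 3.14].

INTERFACE

Orientations are given as [roll, pitch, yaw] about the fixed x, y, z axes, in that order (R = Rz(yaw) Ry(pitch) Rx(roll)).
In Python, from bench import move_pose, line_to, move_j, set_gripper, hold, solve_ik, get_obs, camera, PlanningError, job_done gives the robot as it stands. Calls block until the motion is done:
- move_pose(position, orientation): joint-space move of the TCP to a pose.
- line_to(position, rot=None, vel=0.15, f_stop=None): straight line of the TCP; rot=None keeps the orientation; vel is the mean speed in m/s. With f_stop (N) it stops when the force on the tool has changed by that much, and returns True; else False.
- move_j(angles): joint-space move.
- set_gripper(opening): finger opening in m; the grip force is fixed at half the most; returns when the fingers have stopped.
- hold(seconds).
- solve_ik(position, orientation): joint angles nearest the present ones, or None.
- get_obs(): the state.
- camera(name): name is "side" or "top"; returns a dict with "img" (420x560x3 uint8, blue, green, red), "intrinsics" (3x3 intrinsics, pixels), "distortion" ([k1, k2, p1, p2, k3] as OpenCV has them; the pictures are not rectified), "R" (3x3) and "t" (3): a world point X has camera coordinates R X + t. Camera axes: x right, y down, z forward; pixel columns grow to the right and rows downward; lengths in m; the calibration is good to about 2 mm. A picture is of the moment at which its call begins. There is no depth.
A pose or a line that the arm cannot do raises PlanningError and nothing moves.
- job_done(): hands the job in, once; it reports no verdict.
The state is a dict: "t": time; "joints": joint angles; "qd": joint speeds; "joint_efforts": joint torques, N m; "tcp_pos": TCP position; "eef_rot": TCP orientation; "ft_force": force on the tool from outside, world axes, zero at the start; "torque": the same for the moment, N m; "opening": finger opening in m.
Only numpy, scipy, OpenCV 4.12 (cv2) and the standard library are available. Lean on these libraries where they do the work, as an engineer would, in place of code of your own. Each camera call takes 0.05 s, during which the arm holds its last target. There are 200 camera calls.

TASK

Set up the steam-valve test on the lid jig: with a closed fingertip, push on the turntable's spokes until the lid's raised off-centre valve points at the fixed wedge on the base, and leave it there. Then push the swing arm round until its round pad completely covers the valve. Push gently, do not grip or squeeze any part of the jig, leave all the loose things where they are, and finish clear of everything.

Things in the scene. Friction and masses are not known exactly. Their poses are not given: they have to be found in the camera images.
- jig: The fixed lid test jig: an aluminium base plate 12 mm thick, from -130 to 130 mm in its x and -130 to 190 mm in its y. Its origin is on the table under the turntable's axis; z up. In its frame the wedge (index mark) lies at -x of the axis and the swing arm's post at +y. Its yaw is between -0.6 and 0.2 rad.
- turntable (a joint): Angle of the grey turntable (radius 75 mm) with the steel inner lid fixed on it, rad, positive anticlockwise from above; at 0 or any whole turn the valve points exactly at the wedge. Turns freely either way, friction 0.12 N m (1 to 2 N at a spoke), no spring: stays where left. Starts at least 0.9 rad from the wedge. The lid's top is 68 mm above the table.
- spoke (a point): Middle of one of four equal steel spokes, 100 mm from the axis, 57 mm above the table. They stick out level from the turntable's rim at 45, 135, 225 and 315 degrees from the valve (this one at 45, anticlockwise from above): flat bars 10 mm wide, from 75 to 122 mm from the axis, underside 50 mm and top 64 mm above the table.
- valve (a point): Centre of the top of the lid's steam valve, the one tall black stub on the lid: 12 mm diameter, 10 mm high, 45 mm from the turntable's axis, top 78 mm above the table. (The flat steel boss on the axis is not the valve.)
- index (a point): Inner, narrow end of the dark steel wedge fixed on the base plate, 82 mm from the turntable's axis, top 34 mm above the table; it passes under the spokes.
- swing_arm (a joint): Angle of the swing arm, rad: 0 when its pad is over the place where the valve belongs (in line with the wedge, 45 mm from the turntable's axis); grows clockwise from above as the arm opens, to the robot's side of the jig. Starts at 0.95 to 1.45; firm stop at -0.03. Friction 0.12 N m, no spring: stays where left.
- pad (a point): Centre of the underside of the arm's round rubber pad (36 mm diameter), 152 mm from the pivot, 82 mm above the table (4 mm above the valve's top).
- pivot (a point): On the axis of the swing arm's upright post, 145 mm from the turntable's axis. The arm is a level aluminium bar 14 mm wide, underside 92 mm and top 106 mm above the table, running from here to 165 mm out; it passes above spokes, lid and valve.
- valve_cap: Loose black spare valve cap, 26 mm diameter, 34 mm high, standing on the base plate's corner; origin under its centre. To be left alone.
- seal_ring: Loose rubber ring, 32 mm diameter, 8 mm high, lying on another corner of the base plate; origin under its centre. To be left alone.
- screwdriver: Loose screwdriver, 200 mm long, lying on the table along its x. To be left alone.
- spare_lid: Loose spare steel lid, 142 mm diameter, 16 mm high at the middle, lying on the table. To be left alone.
- gauge: Loose round dial gauge, 60 mm diameter, 24 mm high, with a short stem. To be left alone.
- lube: Loose white bottle, 48 mm diameter, 130 mm high, standing. To be left alone.
- parts_tray: Loose grey open tray, 130 x 100 x 35 mm. To be left alone.

How it is judged:
By the outcome, as a careful person would: the job done as asked, in the order asked, and still so for the second after the job is handed in, with the robot touching nothing.
It also fails if it takes over 72 s, if anything falls off the work surface, if the arm or the gripper's body presses on something with over 40 N, if the wrist force passes 120 N, or if a joint passes its speed limit or range.

## Working session

There is one attempt and no reset: what is moved stays moved. The work goes in short steps, each a Python script; the robot and the scene stay as the last script left them, time stands still between calls to the robot, and variables do not carry over. Pictures are saved under pics/ and viewed, about 8 in all and at most 12, crops included, and the job is handed in when it is done.

```bash
mkdir -p pics; ls
python3 - <<'E'
from bench import *
import cv2
for n in("top","side"):
    c=camera(n);cv2.imwrite(f"pics/{n}0.png",c["img"])
    print(n,c["intrinsics"],c["distortion"],c["R"],c["t"])
print(get_obs()["t"])
E
```

```text
pics
top [[446.06248569   0.         277.57398463]
 [  0.         446.06248569 212.13985375]
 [  0.           0.           1.        ]] [0.04565639 0.         0.         0.         0.        ] [[ 0.00909274 -0.99991564  0.00927505]
 [-0.99021657 -0.01029536 -0.13915872]
 [ 0.13924247 -0.00791898 -0.99022665]] [-0.00565698  0.54995064  1.43446931]
side [[491.6686955    0.         277.10801307]
 [  0.         491.6686955  207.02108954]
 [  0.           0.           1.        ]] [0.0369389 0.        0.        0.        0.       ] [[-0.98520475 -0.17096105  0.01199628]
 [-0.13999711  0.76243893 -0.63173388]
 [ 0.09885546 -0.62406666 -0.77509251]] [0.53084874 0.12454713 1.38081921]
0.1
```

View pics/top0.png

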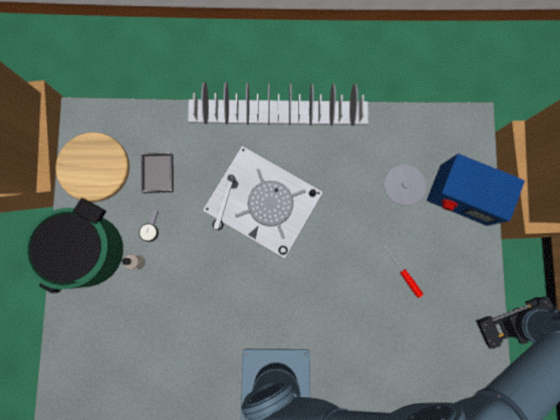

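View pics/side0.png

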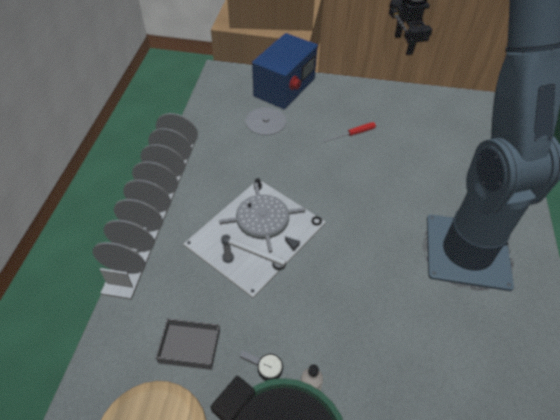

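The top view shows the jig plate centred near (265,200), with the turntable at (270,203), post (232,181), pad (218,225), wedge (253,232), cap (313,193) and ring (283,250). I'll enlarge both views.

Run:
```python
import cv2
a=cv2.imread("pics/top0.png")[140:265,195:335];cv2.imwrite("pics/topc.png",cv2.resize(a,None,fx=4.8,fy=4.8,interpolation=cv2.INTER_CUBIC))
a=cv2.imread("pics/side0.png")[172:298,180:335];cv2.imwrite("pics/sidec.png",cv2.resize(a,None,fx=4.7,fy=4.7,interpolation=cv2.INTER_CUBIC))
```

```text
(no output)
```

View pics/topc.png

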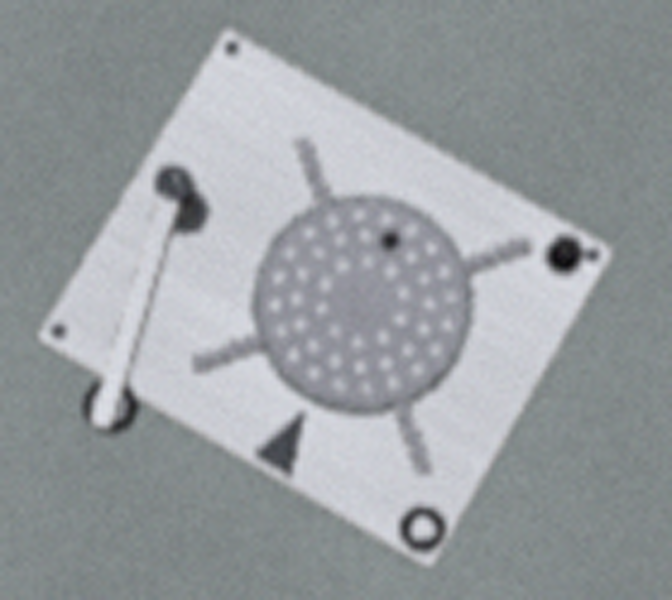

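View pics/sidec.png

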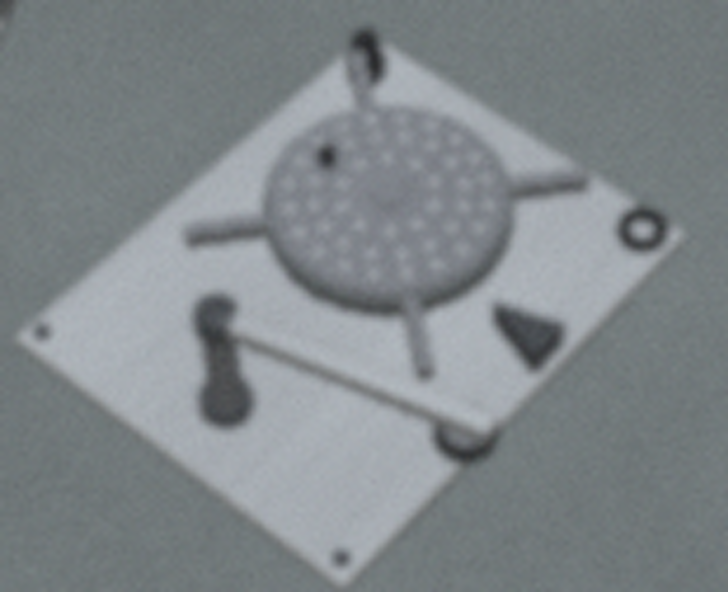

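Positions read in the crops. In the top crop:
- Plate corners at (228,28), (610,245), (432,565) and (40,337).
- Wedge tip at (302,412) and valve at (390,238).
- Spoke tips at (303,140), (528,246), (425,472) and (196,365).
- Pad at (110,407) and post at (172,182).

The side crop shows the same layout. I'll fit the jig pose to these points.

```bash
cat > h.py <<'E'
from bench import *
import cv2, numpy as np
from scipy.optimize import least_squares
def proj(c,X):
    return cv2.projectPoints(np.array(X,float),cv2.Rodrigues(c["R"])[0],c["t"],c["intrinsics"],np.array(c["distortion"]))[0][:,0]
def full(p,x0,y0,s): return (np.array(p,float)+.5)/s-.5+[x0,y0]
def rz(a): return np.array([[np.cos(a),-np.sin(a),0],[np.sin(a),np.cos(a),0],[0,0,1]])
def pol(r,a,z): return [r*np.cos(a),r*np.sin(a),z]
def model(th,al):  # jig frame points
    d=np.pi+th
    P=dict(c0=[.13,.19,.012],c1=[.13,-.13,.012],c2=[-.13,-.13,.012],c3=[-.13,.19,.012],index=[-.082,0,.034],valve=pol(.045,d,.078))
    for k in range(4): P[f"s{k}"]=pol(.122,d+np.pi/4+k*np.pi/2,.060)
    v=pol(.152,np.arctan2(-.145,-.045)-al,0)
    P["pad"]=[v[0],.145+v[1],.084]
    e=pol(.165,np.arctan2(-.145,-.045)-al,0); P["end"]=[e[0],.145+e[1],.099]
    return P
E
cat > fit.py <<'E'
from h import *
T=dict(c0=(228,28),c1=(610,245),c2=(432,565),c3=(40,337),index=(302,412),valve=(390,238),s0=(303,140),s3=(528,246),s2=(425,472),s1=(196,365),pad=(110,410),end=(103,427))
S=dict(c0=(17,337),c1=(370,33),c2=(685,235),c3=(343,585),index=(497,308),valve=(326,155),s0=(188,235),s1=(425,375),s2=(585,183),pad=(465,437),end=(490,428))
ct,cs=camera("top"),camera("side")
def res(q,full_=False):
    r=[];M=model(q[3],q[4]);W={k:rz(q[2])@np.array(v)+[q[0],q[1],0] for k,v in M.items()}
    for c,D,a in((ct,T,(195,140,4.8)),(cs,S,(180,172,4.7))):
        k=list(D);r.append(proj(c,[W[i] for i in k])-full([D[i] for i in k],*a))
    if full_:
        for D,x in zip((T,S),r):print({k:tuple(np.round(v,1).tolist()) for k,v in zip(D,x)})
    return np.vstack(r).ravel()
s=least_squares(res,[.6,0,-.5,-3.0,1.2],loss="soft_l1",f_scale=.7)
res(s.x,True);print(s.x.tolist());np.save("q.npy",s.x)
E
python3 fit.py
```

```text
{'c0': (-0.4, -0.3), 'c1': (1.2, 0.9), 'c2': (-0.2, 0.9), 'c3': (-1.0, 0.2), 'index': (0.2, -0.1), 'valve': (0.3, 0.4), 's0': (-0.0, -0.3), 's3': (0.7, -0.5), 's2': (-0.0, 0.1), 's1': (-0.5, -0.1), 'pad': (0.4, -0.6), 'end': (0.1, -0.7)}
{'c0': (-0.5, 0.4), 'c1': (-0.3, 0.2), 'c2': (0.5, -0.0), 'c3': (0.3, 1.0), 'index': (-0.4, -0.7), 'valve': (0.3, -0.1), 's0': (-0.7, 0.1), 's1': (0.0, -0.1), 's2': (0.9, -0.9), 'pad': (0.4, -0.1), 'end': (-0.1, 0.4)}
[0.5771549276287554, 0.0239579459018246, -0.5184471189525227, -3.0509234230257074, 1.0144756129308454]
```

The fit is good, with residuals around 1 px or less: jig at (0.577, 0.024), yaw -0.518, turntable -3.05, swing arm 1.01. I'll turn the table anticlockwise in two strokes on the -y side, away from the swing arm. The second stroke stops short so I can check before finishing.

```bash
cat >> h.py <<'E'
try: Q=np.load("q.npy")
except Exception: Q=None
D=np.degrees
def W(p): return (rz(Q[2])@np.array(p,float)+[Q[0],Q[1],0])
def tip(deg,z,r=.105,off=0):   # TCP pose, finger at jig angle deg, tip height z
    a=np.radians(deg); y=(a+Q[2]+off+np.pi)%(2*np.pi)-np.pi
    return W(pol(r,a,z+.008)), [np.pi,0,y]
def arc(a,b,z,vel,step=12,f=12,off=0):
    for d in np.linspace(a,b,max(2,int(np.ceil(abs(b-a)/step))+1))[1:]:
        if line_to(*tip(d,z,off=off),vel=vel,f_stop=f): print("fstop at",d,get_obs()["ft_force"]);return True
E
cat > s1.py <<'E'
from h import *
print(get_obs()["eef_rot"])
for off in(0,np.pi):
    for d in(212,310):
        j=solve_ik(*tip(d,.15,off=off));print(off,d,None if j is None else np.round(j,2))
E
python3 s1.py
```

```text
[ 3.14148170e+00  1.04970359e-03 -1.20194724e+00]
0 212 [-0.95  0.63  1.1   2.11 -0.76  0.87 -2.5 ]
0 310 [ 0.22  0.57 -0.22  1.73  0.15  0.85 -1.46]
3.141592653589793 212 [ 0.35  0.43 -0.59  2.04  0.35  0.76 -0.41]
3.141592653589793 310 [ 0.56  0.67 -0.71  1.71  0.52  0.96  1.4 ]
```

```bash
cat > s2.py <<'E'
from h import *
o=np.pi
set_gripper(0)
move_pose(*tip(213,.16,off=o))
line_to(*tip(213,.053,off=o),vel=.12)
arc(213,307.5,.053,.08,off=o)
line_to(*tip(304,.053,off=o),vel=.05)
line_to(*tip(304,.10,off=o),vel=.15)
line_to(*tip(211,.10,off=o),vel=.2)
ob=get_obs();print(ob["t"],ob["ft_force"])
c=camera("top")["img"][140:265,195:335];cv2.imwrite("pics/t1.png",cv2.resize(c,None,fx=4.8,fy=4.8,interpolation=cv2.INTER_CUBIC))
E
python3 s2.py
```

```text
10.7833 [-0.41248735 -0.82855992  0.99736443]
```

View pics/t1.png

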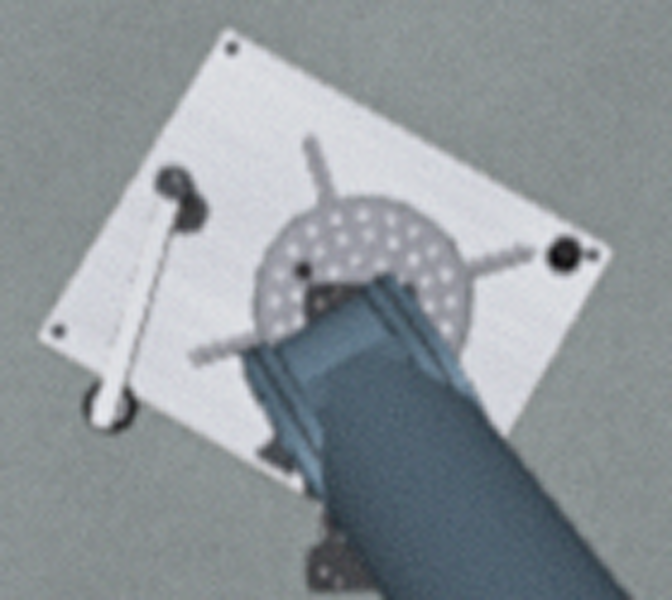

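Valve at (303,270), so stroke 1 turned the table about 85° as planned. The swing arm, cap and post have not moved. Now stroke 2, stopping about 8° short.

```bash
cat > s3.py <<'E'
from h import *
o=np.pi
line_to(*tip(211,.053,off=o),vel=.12)
arc(211,299.4,.053,.08,off=o)
line_to(*tip(296,.053,off=o),vel=.05)
line_to(*tip(296,.12,off=o),vel=.15)
p,r=tip(285,.16,r=.24,off=o);line_to(p,r,vel=.25)
ob=get_obs();print(ob["t"],ob["ft_force"])
c=camera("top")["img"];cv2.imwrite("pics/t2f.png",c);c=c[155:250,210:335];cv2.imwrite("pics/t2.png",cv2.resize(c,None,fx=6,fy=6,interpolation=cv2.INTER_CUBIC))
E
python3 s3.py
```

```text
16.175 [1.14428278 0.69936343 1.07211952]
```

View pics/t2.png

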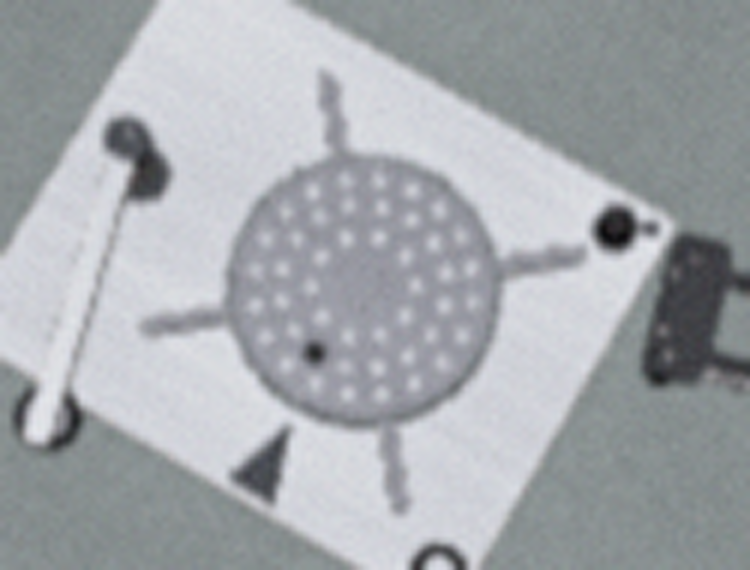

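Valve at (314,352), wedge tip at (291,427), spoke tips at (325,75), (583,256), (400,510) and (145,328). I'll fit the remaining angle and finish the stroke.

```bash
cat > meas.py <<'E'
from h import *
def meas(T,a,c):
    def res(q):
        M=model(q[2],1);k=list(T)
        return (proj(c,[rz(Q[2])@np.array(M[i])+[q[0],q[1],0] for i in k])-full([T[i] for i in k],*a)).ravel()
    s=least_squares(res,[Q[0],Q[1],-.1],loss="soft_l1",f_scale=.5)
    print(s.x.tolist(),D(s.x[2]),np.round(s.fun,1).tolist()); return s.x[2]
E
cat > s4.py <<'E'
from meas import *
o=np.pi
th=meas(dict(s2=(325,75),s1=(583,256),s0=(400,510),s3=(145,328),valve=(314,352),index=(291,427)),(210,155,6),camera("top"))
E
python3 s4.py
```

```text
[0.5765381233765757, 0.024278172049757126, -0.08998311524148242] -5.1556527307762545 [0.3, -0.0, 0.2, -0.3, 0.2, 0.3, -0.6, -0.0, 0.1, 0.2, -0.4, -0.2]
```

```bash
cat > s5.py <<'E'
from meas import *
o=np.pi
c=camera("top")
# stroke 1 picture: same spokes one quarter earlier; theta modulo 90 deg
t=meas(dict(s3=(310,138),s2=(530,252),s0=(193,357),valve=(303,270)),(195,140,4.8),c) if 0 else None
def f(q):
    M=model(q[0],1);T=dict(s3=(530,252),s0=(310,138),s1=(193,357),valve=(303,270));k=list(T)
    M2={}
    th=q[0];d=np.pi+th
    P=[pol(.122,d+np.pi/4,.06),pol(.122,d-np.pi/4,.06),pol(.122,d+3*np.pi/4,.06),pol(.045,d,.078)]
    return (proj(c,[W(p) for p in P])-full([(193,357),(310,138),(0,0),(303,270)],195,140,4.8))[[0,1,3]].ravel()
s=least_squares(f,[-1.57]);th1=D(s.x[0]);print("theta after stroke 1",th1,"offset",180+225+th1-45-0-307.5 if 0 else (th1+174.8+230.2)-307.5)
move_pose(*tip(296,.12,off=o))
line_to(*tip(296,.053,off=o),vel=.1)
line_to(*tip(299.4,.053,off=o),vel=.04)
line_to(*tip(302.5,.053,off=o),vel=.02,f_stop=10)
print(get_obs()["ft_force"])
line_to(*tip(298,.053,off=o),vel=.04)
line_to(*tip(298,.12,off=o),vel=.15)
p,r=tip(285,.16,r=.24,off=o);line_to(p,r,vel=.25)
print(get_obs()["t"])
c=camera("top")["img"];cv2.imwrite("pics/t3f.png",c);c=c[155:250,210:335];cv2.imwrite("pics/t3.png",cv2.resize(c,None,fx=6,fy=6,interpolation=cv2.INTER_CUBIC))
E
python3 s5.py
```

```text
theta after stroke 1 -87.0321943922326 offset 10.467805607767389
[ 0.31347801 -0.2240181   0.44643257]
20.2083
```

View pics/t3.png

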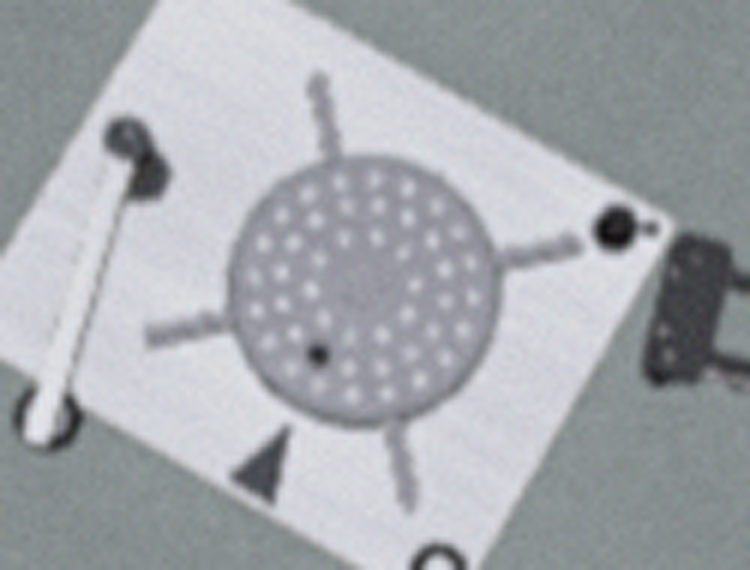

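Spoke tips are at (319,78), (578,245), (407,508) and (150,336), valve at (318,354), and the wedge is unchanged. I'll measure, make the final slow push and view from both cameras.

```bash
cat > s6.py <<'E'
from meas import *
o=np.pi
th=meas(dict(s2=(319,78),s1=(578,245),s0=(407,508),s3=(150,336),valve=(318,354),index=(291,427)),(210,155,6),camera("top"))
d=302.5-D(th); print("final finger",d)
assert 302.5<d<308
move_pose(*tip(297,.12,off=o))
line_to(*tip(297,.053,off=o),vel=.1)
line_to(*tip(302,.053,off=o),vel=.04)
line_to(*tip(d,.053,off=o),vel=.015,f_stop=10)
line_to(*tip(298,.053,off=o),vel=.04)
line_to(*tip(298,.12,off=o),vel=.15)
p,r=tip(285,.16,r=.24,off=o);line_to(p,r,vel=.25)
print(get_obs()["t"])
c=camera("top")["img"][155:250,210:335];s=camera("side")["img"];cv2.imwrite("pics/s4f.png",s)
cv2.imwrite("pics/t4.png",cv2.resize(c,None,fx=6,fy=6,interpolation=cv2.INTER_CUBIC))
E
python3 s6.py
```

```text
[0.5767414806871136, 0.023998207554162043, -0.050892251352316994] -2.91591121240672 [-0.0, -0.3, 0.9, 0.1, 0.5, 0.3, -1.1, -0.0, -0.1, 0.1, -0.3, -0.3]
final finger 305.41591121240674
24.525
```

View pics/t4.png

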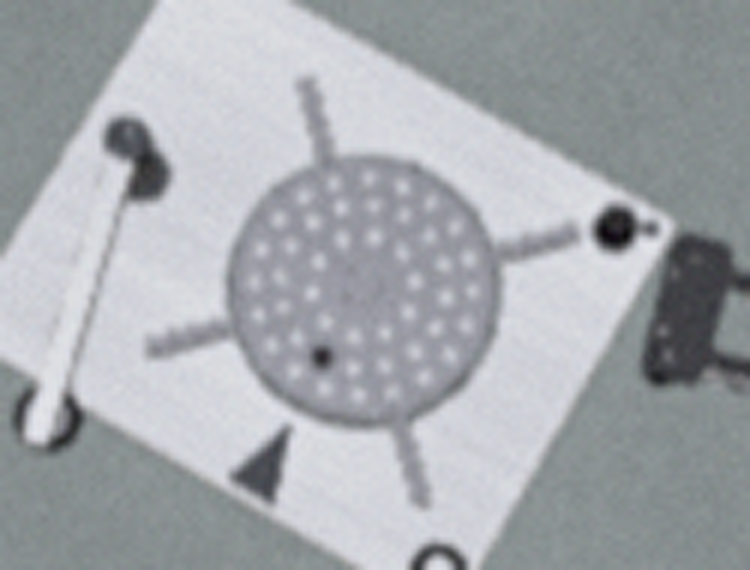

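Spoke tips are at (306,80), (576,232), (423,505) and (150,350), valve at (321,356). I'll check the angle by fit and, if it's good, push the swing arm most of the way.

```bash
cat >> h.py <<'E'
def atip(al,off,z,rho=.11):
    b=np.arctan2(-.145,-.045)-al
    p=np.array([0,.145,z+.008])+rho*np.array([np.cos(b),np.sin(b),0])+off*np.array([np.sin(b),-np.cos(b),0])
    return W(p),[np.pi,0,(b+Q[2]+2*np.pi)%(2*np.pi)-np.pi]
E
cat > s7.py <<'E'
from meas import *
th=meas(dict(s2=(306,80),s1=(576,232),s0=(423,505),s3=(150,350),valve=(321,356),index=(291,427)),(210,155,6),camera("top"))
assert abs(D(th))<1.3
A=1.0145
for a in (A,.06): print(np.round(atip(a,.035,.094)[0],3),solve_ik(*atip(a,.035,.094)) is not None)
p=get_obs()["tcp_pos"]; line_to([p[0],p[1],.23],vel=.2)
move_pose(*atip(A,.037,.21))
line_to(*atip(A,.037,.094),vel=.12,f_stop=8)
line_to(*atip(A,.021,.094),vel=.04,f_stop=8)
for a in np.linspace(A,.07,8)[1:]:
    if line_to(*atip(a,.021,.094),vel=.05,f_stop=8): print("stop",a,get_obs()["ft_force"]);break
line_to(*atip(a,.036,.094),vel=.06)
line_to(*atip(a,.036,.2),vel=.15)
p,r=atip(A,.12,.2);line_to(p,r,vel=.25)
print(get_obs()["t"])
c=camera("top")["img"];cv2.imwrite("pics/t5f.png",c)
cv2.imwrite("pics/t5.png",cv2.resize(c[155:250,210:335],None,fx=6,fy=6,interpolation=cv2.INTER_CUBIC))
E
python3 s7.py
```

```text
[0.5767883227211168, 0.023988519033177634, 0.01205945928731277] 0.6909561203728654 [-0.1, -0.1, 0.6, -0.0, 0.2, 0.3, -0.5, -0.1, 0.2, 0.2, -0.3, -0.3]
[0.552 0.212 0.102] True
[0.542 0.107 0.102] True
34.1833
```

View pics/t5.png

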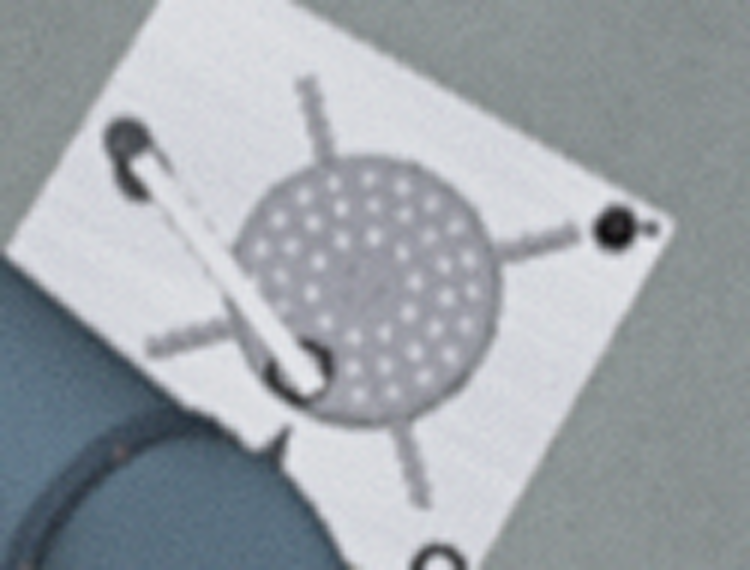

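The pad centre is at about (298,371) and the bar's end at about (315,392). The valve was at (321,356), so the arm is still a little open. I'll fit its angle and finish.

```bash
cat > s8.py <<'E'
from h import *
c=camera("top")
def f(q):
    M=model(0,q[0]); return (proj(c,[W(M["pad"]),W(M["end"])])-full([(298,371),(315,392)],210,155,6)).ravel()
s=least_squares(f,[.1]);al=s.x[0];print("arm",al,np.round(s.fun,1))
assert 0.02<al<.25
A=1.0145; g=.07-(al-.005)   # command so that the arm ends at ~0.005
print("cmd",g)
line_to(*atip(.07,.036,.2),vel=.25)
line_to(*atip(.07,.036,.094),vel=.12,f_stop=8)
line_to(*atip(.07,.0215,.094),vel=.04,f_stop=8)
print(line_to(*atip(g,.021,.094),vel=.02,f_stop=6),get_obs()["ft_force"])
line_to(*atip(g,.036,.094),vel=.06)
line_to(*atip(g,.036,.2),vel=.15)
p,r=atip(A,.12,.2);line_to(p,r,vel=.25)
p[1]+=.12;p[0]-=.06
try: line_to(p,vel=.2)
except PlanningError as e: print(e)
print(get_obs()["t"])
t=camera("top")["img"][155:250,210:335];s=camera("side")["img"][172:298,180:335]
t=cv2.resize(t,(400,304),interpolation=cv2.INTER_CUBIC);s=cv2.resize(s,(400,325),interpolation=cv2.INTER_CUBIC)
im=np.zeros((325,800,3),np.uint8);im[:304,:400]=t;im[:,400:]=s;cv2.imwrite("pics/t6.png",im)
E
python3 s8.py
```

```text
arm 0.10036787247481967 [ 0.2  0.3 -0.3 -0.5]
cmd -0.025367872474819655
False [ 0.05757225 -0.15180202 -0.24400199]
40.8917
```

View pics/t6.png

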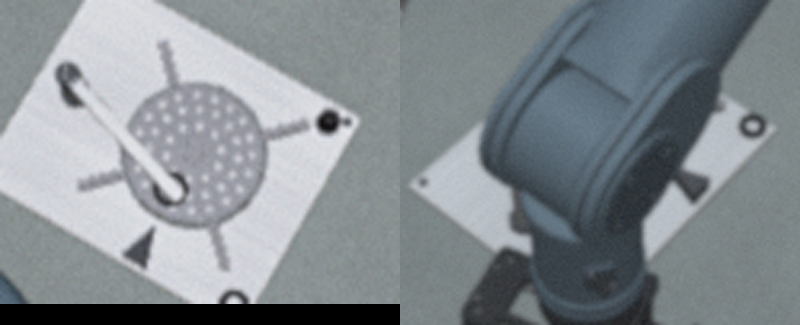

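The pad is now over the valve: centre at (171,188), about (320,352) on the 6x scale, against the valve at (321,356). I'll go back to the start area and do one last check from both cameras.

```bash
cat > s9.py <<'E'
from h import *
o=get_obs();p=o["tcp_pos"];print(np.round(p,3),o["ft_force"])
try: line_to([p[0],p[1],.32],vel=.2)
except PlanningError as e: print(e)
move_j([0.6,0.2,-.004,1.6,.003,1.2,-.07]) if 0 else move_j([1.136,0.536,-0.004,1.538,0.003,1.067,-0.071])
hold(.3);o=get_obs();print(o["t"],o["ft_force"],np.round(o["tcp_pos"],3))
T=camera("top")["img"];S=camera("side")["img"]
t=cv2.resize(T[155:250,210:335],(400,304),interpolation=cv2.INTER_CUBIC);s=cv2.resize(S[190:290,200:323],(400,325),interpolation=cv2.INTER_CUBIC)
im=np.zeros((600,800,3),np.uint8);im[:304,:400]=t;im[:325,400:]=s
im[325:,:360]=cv2.resize(T,(360,275),interpolation=cv2.INTER_AREA);im[325:,400:760]=cv2.resize(S,(360,275),interpolation=cv2.INTER_AREA)
cv2.imwrite("pics/t7.png",im)
E
python3 s9.py
```

```text
[0.516 0.412 0.208] [-0.35410019 -0.51751071 -0.90054639]
45.6833 [ 0.06355756 -0.77241682  0.59670498] [ 0.234 -0.607  0.247]
```

View pics/t7.png

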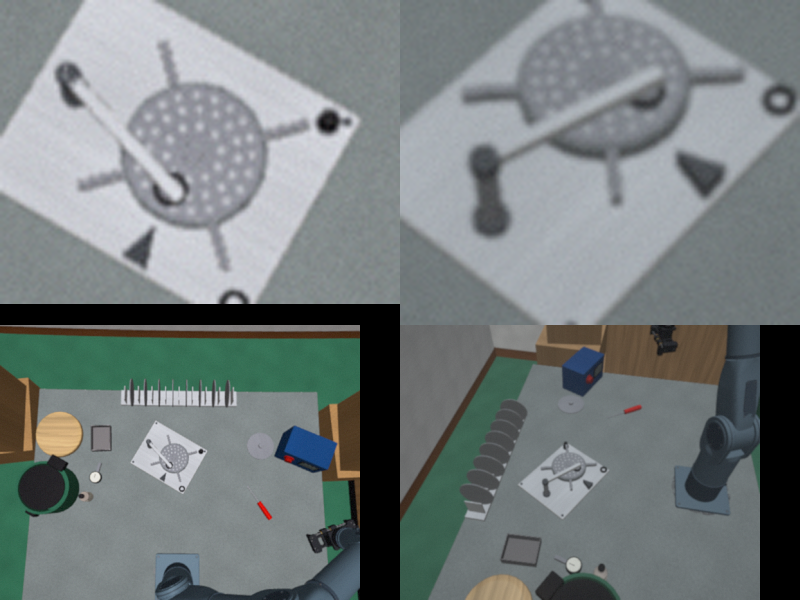

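The jig is as intended: the spokes have not moved since the fine push, the pad is over the valve, the loose things are in place and the robot is clear. Handing in.

```bash
python3 -c "
from bench import *
job_done()"
```

```text
the job is handed in; nothing more can be done
```

The steam-valve test is set up and handed in: the valve points at the wedge, and the swing arm's pad sits over the valve.

- **Turntable:** I pushed the spokes about 175° anticlockwise with the closed fingertip, using two long strokes and two slow fine pushes. My fit then put the valve 0.7° past the wedge, about as close as I could measure. The spokes had not moved in the last pictures.
- **Swing arm:** I pushed it from about 1.01 rad to near 0, aiming for 0.005, and it never met the stop. The last top view puts the pad's centre about 1 mm from where the valve was. The pad has 12 mm to spare all round. The valve is hidden under it, so I judged the cover from those positions.
- **Forces and time:** No push reached its force limit (6 to 12 N). The clock was at about 46 s of the allowed 72 s.
- **Finish:** The robot is back at its start pose, touching nothing, and the loose things look unmoved in both full views.

**Checks that disagreed:**
- The finger met the spokes about 10.4° ahead of its centre, where I had estimated 7.6°, so I corrected for this from the pictures.
- The second-to-last fine push came out about 0.8° short of its command.
- I did not fit the swing arm's final angle again. It rests on the last pictures and the commanded position.

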